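Blow-dry the chopping boards

ROBOT

A 6-joint arm with a two-finger parallel gripper is mounted at the origin on the work surface. World frame = base frame: x ahead of the robot, y to its left, z up, the work surface at z = 0. Lengths are in m, angles in rad, forces in N, time in s.
With the tool pointing down it reaches from about 0.275 to 0.825 m from the base axis. Payload 4.9 kg.
Tool frame: the origin (TCP) lies midway between the tips of the shut fingers; the grasp point (between the pads) lies 19 mm behind it (bot.grip_depth is the distance from the TCP to the grasp point, in m); z points along the fingers, y is the line along which they close (so a half turn about z gives the same grasp; the last joint's range is limited). The gripper opens to 85 mm and grips with 20 to 120 N. Pads are 22 mm wide; open, the fingers measure 114 mm over their backs; the gripper's body (76 mm by 85 mm) begins 54 mm behind the grasp point. The pads swing forward as they close: fully open they stand 13 mm farther back than shut.
Start: joints at [-1.238, 0.326, -0.193, 1.052, 0, 1.437], TCP at [0.248, -0.491, 0.231] pointing down, gripper open.
Joint ranges: [-2.65, 2.65], [-0.97, 1.79], [-1.3, 1.35], [-1.93, 2.1], [-1.47, 1.37], [-3.14, 3.14]. Speed limits (rad/s): [2.57, 2.57, 3.14, 3.14, 3.14, 3.14].

INTERFACE

Orientations are given as a unit quaternion [w, x, y, z].
In Python, from cell import bot gives the robot as it stands. Calls block until the motion is done:
- bot.move_pose(position, orientation): joint-space move of the TCP to a pose.
- bot.move_linear(position, speed=0.15, rotation=None, until_force=None): straight line of the TCP; rotation=None keeps the orientation; speed is the mean speed in m/s. With until_force (N) it stops when the force on the tool has changed by that much, and returns True; else False.
- bot.goto_joints(angles): joint-space move.
- bot.set_gripper(opening, grasp_force=None): opening from 0.0 (shut) to 1.0 (fully open); grasp_force is the grip in N (None keeps the last); returns when the fingers have stopped.
- bot.wait(seconds).
- bot.solve_ik(position, orientation): joint angles nearest the present ones, or None.
- bot.camera(name): name is "scene" or "top" or "wrist"; returns the picture (480x640x3 uint8, red, green, blue); there is no depth.
- bot.calibration(name): a dict with "mtx" (3x3 intrinsics, pixels), "extrinsics" (4x4, takes a point from world to camera coordinates); the wrist camera has in their place "hand_eye" (4x4, takes a point from camera to tool coordinates, whose origin is the TCP and whose axes are the flange's). Camera axes: x right, y down, z forward; pixel columns grow to the right and rows downward; lengths in m; the calibration is good to about 2 mm. The wrist camera is an equidistant fisheye: a pixel r from the principal point sees the ray r / f radians off the axis. A picture is of the moment at which its call begins: read the wrist's pose just before it. calibration takes no time and is no camera call.
A pose or a line that the arm cannot do raises bot.PlanningError and nothing moves.
- bot.close_job(): hands the job in; it is judged then, once.
Trained networks look in the newest picture that a camera, given by its name, has taken for a name from the list of things; names that differ only in an ending like _2 or _b are one class to them, and where a whole thing is asked for, a point or a joint stands for the part that bears it (a point fixed in the world has none). Each returns a list of dicts, best first, with "confidence" (0 to 1); they miss things now and then, are a little off and sometimes report something else, mostly with a low value. They report only what shows in the picture. A call takes as long as a camera call.
- bot.search_frame(camera, thing): "bbox" ([left, top, width, height] in pixels, round what is visible of it).
Readings, each from a call of its own:
- bot.read_clock(): time.
- bot.read_joint_positions(): joint angles.
- bot.read_joint_vel(): joint speeds.
- bot.read_joint_efforts(): joint torques, N m.
- bot.read_position(): TCP position.
- bot.read_tool_rot(): TCP orientation.
- bot.read_ft_force(): force on the tool from outside, world axes, zero at the start.
- bot.read_moment(): the same for the moment, N m.
- bot.read_gripper_width(): opening from 0.0 (shut) to 1.0 (fully open).
- bot.read_finger_force(): force on a finger pad.
Only numpy, scipy, OpenCV 4.12 (cv2) and the standard library are available. Lean on these libraries where they do the work, as an engineer would, in place of code of your own. Each camera call takes 0.05 s, during which the arm holds its last target. There are 200 camera calls.

TASK

Put every washed chopping board from the draining rack into the air dryer, each standing fully home in the slot that has the tab of its own colour. When all are in, pull the red air knob straight out to its on detent, let the air blow for at least five seconds, then push the knob fully in again, leaving the boards in the dryer and the jam jars undisturbed.

Things in the scene. Friction and masses are not known exactly. Their poses are not given: they have to be found in the camera images.
- dryer: Fixed, level stainless block, 270 x 230 x 70 mm (x, y, z), with five parallel slots open to the top; origin at the centre of its underside on the bench; its x axis crosses the slots, its y axis runs along them. The slots are centred on y = 0, at x = -100 (red), -50 (yellow), 0 (green), +50 (blue) and +100 mm (white). Square 30 mm colour tabs lie on a flange beyond the slots' -y ends.
- console_lid (a point): Centre of the sloped lid of the grey valve console (x -60 to +75, y +117 to +227 mm of the dryer) that joins the dryer's +y side; lies at x 0, y +172, z 78 mm of the dryer, where the knob's stem comes out. The lid slopes by 0.35 rad, its -x edge low (57 mm above the bench), its +x edge high (100 mm). Axes as the dryer's.
- air_knob (a joint): Red mushroom knob of the push-pull air valve: 0 = pushed in, air off (start); 0.016 m = pulled out to the on detent, air on. A snap spring holds it at either end with 8 to 9 N, falling to nothing at mid-travel, beyond which it snaps to the other end. It only slides along its axis and does not turn.
- knob_head (a point): Centre of the knob's head, moves with the knob. Its z axis is the axis along which the knob pulls out, square to the console lid: 0.35 rad from vertical, leaning to the dryer's -x. Head 40 mm across, 18 mm thick (9 mm either way along the axis, edges chamfered), on a 16 mm stem; pushed in, its underside is 26 mm clear of the lid and its top 122 mm above the bench.
- drainer: Loose grey draining rack, 0.9 kg, may slide on the bench: drip tray 280 x 235 mm, rim 18 mm high, floor 8 mm thick; origin at the centre of its underside. Five places for boards at x = -100, -50, 0, +50, +100 mm, running along y, each between upright wire tines 72 mm high that leave 14 mm; a board in it leans a few degrees at most.
- board_red: Loose red plastic chopping board, 10 mm thick (its x) x 200 mm long (its y) x 140 mm high (its z), about 0.26 kg, standing on a long edge in one of the places of the draining rack; origin at the middle of its lower edge face, z up. May be absent.
- board_yellow: Loose yellow plastic chopping board, 10 mm thick (its x) x 200 mm long (its y) x 140 mm high (its z), about 0.26 kg, standing on a long edge in one of the places of the draining rack; origin at the middle of its lower edge face, z up. May be absent.
- board_green: Loose green plastic chopping board, 10 mm thick (its x) x 200 mm long (its y) x 140 mm high (its z), about 0.26 kg, standing on a long edge in one of the places of the draining rack; origin at the middle of its lower edge face, z up. May be absent.
- board_blue: Loose blue plastic chopping board, 10 mm thick (its x) x 200 mm long (its y) x 140 mm high (its z), about 0.26 kg, standing on a long edge in one of the places of the draining rack; origin at the middle of its lower edge face, z up. May be absent.
- board_white: Loose white plastic chopping board, 10 mm thick (its x) x 200 mm long (its y) x 140 mm high (its z), about 0.26 kg, standing on a long edge in one of the places of the draining rack; origin at the middle of its lower edge face, z up. May be absent.
- slot_red (a point): Middle of the floor of the dryer slot with the red tab, 20 mm above the bench; axes as the dryer's. The slot is 13 mm wide (x), 210 mm long (y) and 50 mm deep, its mouth 70 mm above the bench with a 2.5 mm chamfer. The red board's origin comes here when it is fully home.
- slot_yellow (a point): Middle of the floor of the dryer slot with the yellow tab, 20 mm above the bench; axes as the dryer's. The slot is 13 mm wide (x), 210 mm long (y) and 50 mm deep, its mouth 70 mm above the bench with a 2.5 mm chamfer. The yellow board's origin comes here when it is fully home.
- slot_green (a point): Middle of the floor of the dryer slot with the green tab, 20 mm above the bench; axes as the dryer's. The slot is 13 mm wide (x), 210 mm long (y) and 50 mm deep, its mouth 70 mm above the bench with a 2.5 mm chamfer. The green board's origin comes here when it is fully home.
- slot_blue (a point): Middle of the floor of the dryer slot with the blue tab, 20 mm above the bench; axes as the dryer's. The slot is 13 mm wide (x), 210 mm long (y) and 50 mm deep, its mouth 70 mm above the bench with a 2.5 mm chamfer. The blue board's origin comes here when it is fully home.
- slot_white (a point): Middle of the floor of the dryer slot with the white tab, 20 mm above the bench; axes as the dryer's. The slot is 13 mm wide (x), 210 mm long (y) and 50 mm deep, its mouth 70 mm above the bench with a 2.5 mm chamfer. The white board's origin comes here when it is fully home.
- jar1: Bystander: filled jam jar with gold lid, 60 mm across, 85 mm high; origin at the centre of its underside. Not to be disturbed.
- jar2: Bystander: filled jam jar with gold lid, 60 mm across, 85 mm high; origin at the centre of its underside. Not to be disturbed.
- jar3: Bystander: filled jam jar with gold lid, 60 mm across, 85 mm high; origin at the centre of its underside. Not to be disturbed.

How it is judged:
By the outcome, as a careful person would: the job done as asked, in the order asked, and still so for the second after the job is handed in, with the robot touching nothing.
Of board_red, board_yellow, board_green, board_blue, board_white only 4 to 5 are there at a start; the rules pass over those that are not, and their reading is None.
At some moment in a run one of drainer may be knocked a few centimetres aside while the robot is not near it.
It also fails if it takes over 208 s, if anything falls off the work surface, if the arm or the gripper's body presses on something with over 40 N, if the wrist force passes 120 N, or if a joint passes its speed limit or range.

## Working session

There is one attempt and no reset: what is moved stays moved. The work goes in short steps, each a Python script; the robot and the scene stay as the last script left them, time stands still between calls to the robot, and variables do not carry over. Pictures are saved under pics/ and viewed, at most 14 in all, crops included, and the job is handed in when it is done.

```bash
mkdir -p pics; ls; python3 - <<'E'
from cell import bot
import cv2,numpy as np
for c in ["scene","top","wrist"]:
    im=bot.camera(c); cv2.imwrite(f"pics/{c}0.png",im[:,:,::-1])
    k=bot.calibration(c); print(c,{a:np.round(b,4).tolist() for a,b in k.items()})
    if c!="wrist":
        for t in ["dryer","drainer","air_knob","board_red","board_yellow","board_green","board_blue","board_white","jar1"]:
            print(t,[(np.round(d["bbox"]).tolist(),round(d["confidence"],2)) for d in bot.search_frame(c,t)][:4])
print(bot.read_clock(),bot.read_tool_rot())
E
```

```text
pics
scene {'mtx': [[544.3274, 0.0, 322.6151], [0.0, 544.3274, 232.296], [0.0, 0.0, 1.0]], 'extrinsics': [[-0.7045, 0.7097, -0.0093, 0.4351], [0.5919, 0.5803, -0.5593, -0.3115], [-0.3915, -0.3995, -0.8289, 1.4291], [0.0, 0.0, 0.0, 1.0]]}
dryer [([177.0, 100.0, 168.0, 155.0], 0.96)]
drainer [([357.0, 282.0, 179.0, 111.0], 0.74)]
air_knob [([301.0, 180.0, 21.0, 22.0], 0.54), ([415.0, 234.0, 80.0, 108.0], 0.17)]
board_red [([413.0, 231.0, 84.0, 108.0], 0.68), ([254.0, 243.0, 34.0, 42.0], 0.65), ([177.0, 101.0, 168.0, 157.0], 0.15)]
board_yellow [([375.0, 258.0, 81.0, 116.0], 0.94)]
board_green [([455.0, 208.0, 81.0, 111.0], 0.72), ([303.0, 184.0, 20.0, 18.0], 0.64)]
board_blue [([397.0, 248.0, 82.0, 111.0], 0.97)]
board_white [([440.0, 220.0, 77.0, 109.0], 0.69)]
jar1 [([255.0, 244.0, 33.0, 42.0], 0.96), ([254.0, 280.0, 31.0, 45.0], 0.87), ([204.0, 246.0, 36.0, 47.0], 0.7)]
top {'mtx': [[492.3158, 0.0, 312.7865], [0.0, 492.3158, 238.6117], [0.0, 0.0, 1.0]], 'extrinsics': [[-0.0014, -0.9997, -0.0256, 0.0192], [-0.981, 0.0063, -0.1938, 0.6318], [0.1939, 0.0249, -0.9807, 0.8607], [0.0, 0.0
[... 328 characters left out ...]
 222.0, 123.0, 41.0], 0.77), ([361.0, 138.0, 34.0, 43.0], 0.36)]
board_green [([91.0, 337.0, 132.0, 29.0], 0.82), ([122.0, 224.0, 127.0, 36.0], 0.63)]
board_blue [([336.0, 193.0, 214.0, 170.0], 0.65)]
board_white [([101.0, 309.0, 132.0, 29.0], 0.57)]
jar1 [([362.0, 132.0, 36.0, 51.0], 0.89), ([328.0, 173.0, 31.0, 39.0], 0.87), ([297.0, 144.0, 29.0, 41.0], 0.8), ([333.0, 193.0, 220.0, 167.0], 0.51)]
wrist {'mtx': [[371.6483, 0.0, 317.6737], [0.0, 371.6483, 236.0721], [0.0, 0.0, 1.0]], 'hand_eye': [[-0.001, -0.9598, -0.2807, 0.0715], [1.0, -0.0007, -0.0009, 0.0001], [0.0007, -0.2807, 0.9598, -0.1427], [0.0, 0.0, 0.0, 1.0]]}
1.05 [ 1.63335646e-05  9.72888411e-01  2.31275032e-01 -1.16603906e-06]
```

View pics/scene0.png

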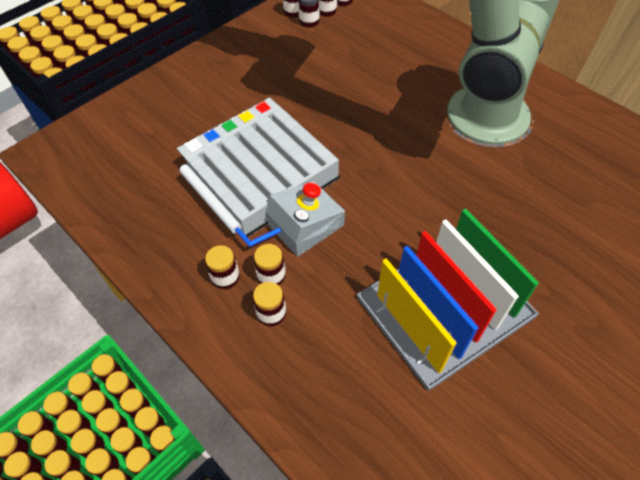

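View pics/top0.png

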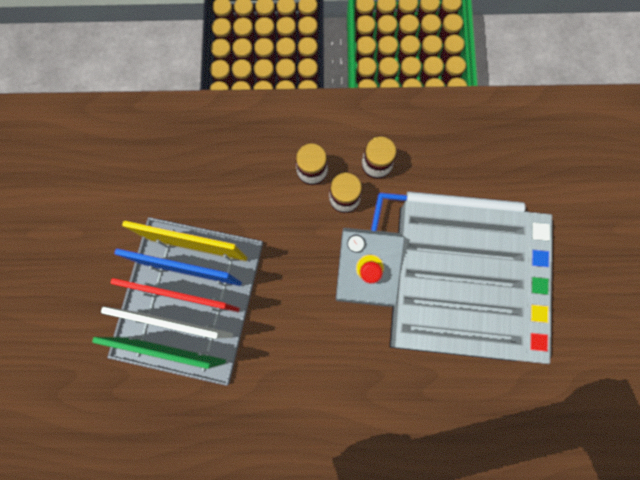

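The top view shows all five boards, in the order yellow, blue, red, white, green from the far side. The dryer's tabs are on the right (540, 232 to 342), red nearest the robot. Next I'll look from close up with the wrist camera.

```bash
cat > h.py <<'E'
from cell import bot
import cv2,numpy as np
from scipy.spatial.transform import Rotation as R
from scipy.optimize import least_squares
def toolpose():
    q=bot.read_tool_rot(); T=np.eye(4); T[:3,:3]=R.from_quat([q[1],q[2],q[3],q[0]]).as_matrix(); T[:3,3]=bot.read_position(); return T
class View:
    def __init__(s,name,pic=None):
        k=bot.calibration(name); s.name=name; s.K=np.array(k["mtx"])
        if name=="wrist": s.E=np.linalg.inv(toolpose()@np.array(k["hand_eye"]))
        else: s.E=np.array(k["extrinsics"])
        s.im=bot.camera(name)
        if pic: cv2.imwrite(f"pics/{pic}.png",s.im[:,:,::-1])
    def proj(s,P):
        P=np.atleast_2d(P); c=P@s.E[:3,:3].T+s.E[:3,3]
        if s.name=="wrist":
            r=np.hypot(c[:,0],c[:,1])+1e-12; th=np.arctan2(r,c[:,2]); n=c[:,:2]/r[:,None]*th[:,None]
        else: n=c[:,:2]/c[:,2:]
        return n*s.K[0,0]+s.K[:2,2]
    def back(s,uv,z):
        n=(np.atleast_2d(uv)-s.K[:2,2])/s.K[0,0]
        if s.name=="wrist":
            th=np.linalg.norm(n,axis=1)+1e-12; d=np.c_[n/th[:,None]*np.sin(th)[:,None],np.cos(th)]
        else: d=np.c_[n,np.ones(len(n))]
        Ri=s.E[:3,:3].T; o=-Ri@s.E[:3,3]; w=d@Ri.T
        return o+w*((z-o[2])/w[:,2])[:,None]
    def find(s,thing):
        return [(d["bbox"],d["confidence"]) for d in bot.search_frame(s.name,thing)]
def down(yaw):   # tool z down, tool y along (cos yaw, sin yaw)
    y=np.array([np.cos(yaw),np.sin(yaw),0]); z=np.array([0,0,-1.]); x=np.cross(y,z)
    q=R.from_matrix(np.c_[x,y,z]).as_quat(); return np.r_[q[3],q[:3]]
def placed(pts,x,y,yaw):
    c,s=np.cos(yaw),np.sin(yaw); p=np.array(pts,float); o=p.copy()
    o[:,0]=x+c*p[:,0]-s*p[:,1]; o[:,1]=y+s*p[:,0]+c*p[:,1]; return o
E
python3 - <<'E'
from h import *
v=View("top")
print("tabs",v.back([[541,232],[541,258],[540,286],[540,314],[539,342]],.07).round(3).tolist())
print("dryer corners",v.back([[404,205],[552,214],[551,362],[392,347]],.07).round(3).tolist())
print("knob",v.back([[371,272]],.122).round(3).tolist())
print("tray",v.back([[150,219],[262,240],[229,383],[109,358]],.018).round(3).tolist())
print("jars",v.back([[311,156],[380,150],[345,187]],.085).round(3).tolist())
for p in ([.52,-.25,.36],[.5,.25,.36]):
    for yaw in (0,np.pi):
        print(p,yaw,bot.solve_ik(p,down(yaw)))
E
```

```text
tabs [[0.64, -0.404, 0.07], [0.592, -0.399, 0.07], [0.541, -0.393, 0.07], [0.491, -0.388, 0.07], [0.442, -0.382, 0.07]]
dryer corners [[0.693, -0.155, 0.07], [0.674, -0.427, 0.07], [0.408, -0.4, 0.07], [0.433, -0.124, 0.07]]
knob [[0.561, -0.085, 0.122]]
tray [[0.683, 0.343, 0.018], [0.638, 0.118, 0.018], [0.367, 0.175, 0.018], [0.412, 0.405, 0.018]]
jars [[0.786, 0.019, 0.085], [0.797, -0.111, 0.085], [0.725, -0.044, 0.085]]
[0.52, -0.25, 0.36] 0 [-0.57605536  0.33310816  0.1423961   1.38008427  0.          0.99474096]
[0.52, -0.25, 0.36] 3.141592653589793 [-0.57605536  0.33310816  0.1423961   1.38008427  0.         -2.14685169]
[0.5, 0.25, 0.36] 0 [0.33160456 0.2963466  0.09116166 1.36561138 0.         1.90240088]
[0.5, 0.25, 0.36] 3.141592653589793 [ 0.33160456  0.2963466   0.09116166  1.36561138  0.         -1.23919177]
```

```bash
python3 - <<'E'
from h import *
import pickle
bot.set_gripper(0.4)
bot.move_pose([.555,-.25,.36],down(-.11)); bot.wait(.3)
v=View("wrist","w_dry"); pickle.dump(v,open("dry.pkl","wb"))
print(bot.read_clock(), v.E.round(3).tolist())
bot.move_pose([.525,.26,.36],down(-.2)); bot.wait(.3)
v=View("wrist","w_rack"); pickle.dump(v,open("rack.pkl","wb"))
for c in "red yellow green blue white".split(): print(c,v.find("board_"+c)[:2])
print(bot.read_clock())
a=cv2.imread("pics/w_dry.png");b=cv2.imread("pics/w_rack.png")
E
```

```text
3.525 [[0.994, -0.112, -0.002, -0.579], [-0.107, -0.954, 0.28, -0.252], [-0.033, -0.278, -0.96, 0.451], [0.0, 0.0, 0.0, 1.0]]
red [([313.3, 101.0, 12.7, 193.4], 0.86)]
yellow [([383.7, 100.9, 46.8, 189.2], 0.89)]
green [([262.0, 101.8, 23.7, 183.4], 0.6), ([210.0, 103.0, 42.4, 189.4], 0.58)]
blue [([351.3, 94.0, 27.6, 191.7], 0.84)]
white [([260.4, 100.9, 25.4, 183.6], 0.74), ([381.9, 97.2, 47.1, 192.4], 0.45)]
5.975
```

View pics/w_dry.png

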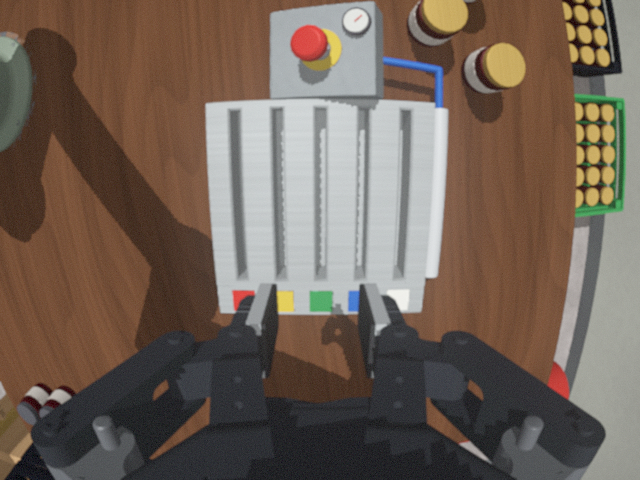

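View pics/w_rack.png

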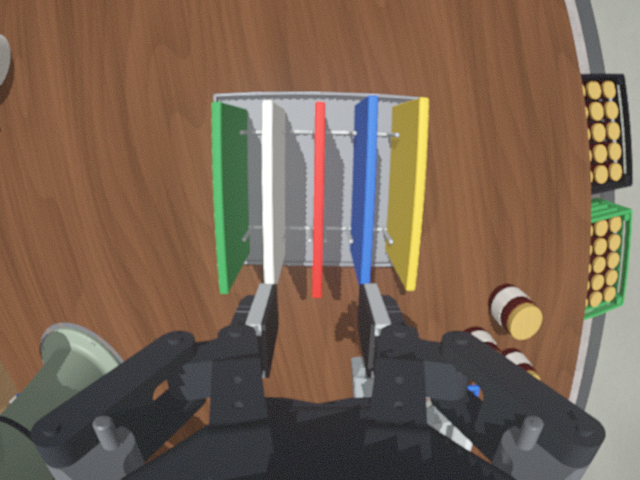

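The dryer view shows the slots running from about y=105 to y=280 px, with the tabs at y≈300 and the knob at (310,42). In the rack view, the bright top faces lie at x≈215, 267, 318, 370 and 420 px. Next I'll fit the dryer pose by its edges and the boards by their top faces.

```bash
cat >> h.py <<'E'
HUE={"red":(0,),"yellow":(27,),"green":(65,),"blue":(110,)}
def topface(v,col,zt=.148,near=None):
    """top edge of a board from its bright top face: centre xy, yaw of the thickness axis, length, thickness"""
    hsv=cv2.cvtColor(v.im,cv2.COLOR_RGB2HSV).astype(int); h,s,b=hsv[...,0],hsv[...,1],hsv[...,2]
    if col=="white": m=(s<40)&(b>150)
    else:
        dh=np.abs(h-HUE[col][0]); m=(np.minimum(dh,180-dh)<14)&(s>120)&(b>60)
    m[330:]=False
    if near is not None:      # only around the box that the network gave
        x,y,w,hh=[int(t) for t in near]; k=np.zeros_like(m); k[max(0,y-8):y+hh+8,max(0,x-8):x+w+8]=True; m&=k
    vals=b[m]; t,_=cv2.threshold(vals.astype(np.uint8).reshape(-1,1),0,255,cv2.THRESH_OTSU)
    if vals[vals>t].mean()-vals[vals<=t].mean()>25: m&=b>t
    m=cv2.morphologyEx(m.astype(np.uint8),cv2.MORPH_CLOSE,np.ones((3,3)))
    n,l,st,_=cv2.connectedComponentsWithStats(m); i=1+np.argmax(st[1:,4])
    c=max(cv2.findContours((l==i).astype(np.uint8),cv2.RETR_EXTERNAL,cv2.CHAIN_APPROX_NONE)[0],key=len)[:,0].astype(float)
    P=v.back(c,zt)[:,:2]*1000
    (cx,cy),wh,a=cv2.minAreaRect(P.astype(np.float32)); a=np.deg2rad(a)
    if wh[0]>wh[1]: a+=np.pi/2
    a=(a+np.pi/2)%np.pi-np.pi/2
    return np.array([cx/1000,cy/1000,a,max(wh),min(wh)])
def fit_dryer(v,x0=(.560,-.272,-.11)):
    t=np.linspace(0,1,60)[:,None]; rect=lambda x,w,y,z:np.concatenate([np.array(a)+t*(np.array(b)-a) for a,b in zip(q:=[[x-w,-y,z],[x+w,-y,z],[x+w,y,z],[x-w,y,z]],q[1:]+q[:1])])
    M=np.concatenate([rect(x,.009,.1075,.07) for x in (-.1,-.05,0,.05,.1)])
    e=cv2.Canny(cv2.cvtColor(v.im,cv2.COLOR_RGB2GRAY),40,110); d=cv2.distanceTransform(255-e,cv2.DIST_L2,5)
    def f(p):
        u=v.proj(placed(M,*p)); r=cv2.remap(d,u[:,0].astype(np.float32),u[:,1].astype(np.float32),1).ravel(); return np.minimum(r,10)
    best=None
    for dx in (-.008,-.004,0,.004,.008):
        for dy in np.arange(-.012,.013,.004):
            r=least_squares(f,np.array(x0)+[dx,dy,0],loss="soft_l1",x_scale=[.01,.01,.05],diff_step=1e-3)
            if best is None or r.cost<best.cost: best=r
    return best.x,best.cost,M
E
python3 - <<'E'
from h import *
import pickle
v=pickle.load(open("dry.pkl","rb")); p,c,M=fit_dryer(v); print("dryer",p.round(4),c)
im=v.im[:,:,::-1].copy()
for u in v.proj(placed(M,*p)).astype(int): im[u[1],u[0]]=(0,0,255)
blk=v.proj(placed([[-.135,-.115,.07],[.135,-.115,.07],[.135,.115,.07],[-.135,.115,.07]],*p)).astype(int); cv2.polylines(im,[blk],True,(255,0,255))
w=pickle.load(open("rack.pkl","rb")); im2=w.im[:,:,::-1].copy()
for c in HUE.keys()|{"white"}:
    near={"white":(258,98,26,187),"red":(313,101,13,196)}.get(c)
    t=topface(w,c,near=near); print(c,t.round(4))
    q=placed([[-.005,-.1,.148],[.005,-.1,.148],[.005,.1,.148],[-.005,.1,.148]],*t[:3]); cv2.polylines(im2,[w.proj(q).astype(int)],True,(255,0,255))
o=np.hstack([cv2.resize(im[80:330,190:470],None,fx=1.4,fy=1.6),cv2.resize(im2[80:330,190:470],None,fx=1.4,fy=1.6)]); cv2.imwrite("pics/fit.png",o)
E
```

```text
Traceback (most recent call last):
  File "h.py", line 56
    t=np.linspace(0,1,60)[:,None]; rect=lambda x,w,y,z:np.concatenate([np.array(a)+t*(np.array(b)-a) for a,b in zip(q:=[[x-w,-y,z],[x+w,-y,z],[x+w,y,z],[x-w,y,z]],q[1:]+q[:1])])
                                                                                                                    ^^^^^^^^^^^^^^^^^^^^^^^^^^^^^^^^^^^^^^^^^^^^^^
SyntaxError: assignment expression cannot be used in a comprehension iterable expression
```

```bash
python3 - <<'E'
s=open("h.py").read().split("\n")
i=[k for k,l in enumerate(s) if "rect=lambda" in l][0]
s[i:i+1]=["    t=np.linspace(0,1,60)[:,None]","    def rect(x,w,y,z):","        q=np.array([[x-w,-y,z],[x+w,-y,z],[x+w,y,z],[x-w,y,z]]); return np.concatenate([a+t*(b-a) for a,b in zip(q,np.roll(q,-1,0))])"]
open("h.py","w").write("\n".join(s))
E
cat > t.py <<'E'
from h import *
import pickle
v=pickle.load(open("dry.pkl","rb")); p,c,M=fit_dryer(v); print("dryer",p.round(4),c)
im=v.im[:,:,::-1].copy()
for u in v.proj(placed(M,*p)).astype(int): im[u[1],u[0]]=(0,0,255)
blk=v.proj(placed([[-.135,-.115,.07],[.135,-.115,.07],[.135,.115,.07],[-.135,.115,.07]],*p)).astype(int); cv2.polylines(im,[blk],True,(255,0,255))
w=pickle.load(open("rack.pkl","rb")); im2=w.im[:,:,::-1].copy()
for c in HUE.keys()|{"white"}:
    near={"white":(258,98,26,187),"red":(313,101,13,196)}.get(c)
    t=topface(w,c,near=near); print(c,t.round(4))
    q=placed([[-.005,-.1,.148],[.005,-.1,.148],[.005,.1,.148],[-.005,.1,.148]],*t[:3]); cv2.polylines(im2,[w.proj(q).astype(int)],True,(255,0,255))
o=np.hstack([cv2.resize(im[80:330,190:470],None,fx=1.4,fy=1.6),cv2.resize(im2[80:330,190:470],None,fx=1.4,fy=1.6)]); cv2.imwrite("pics/fit.png",o)
E
python3 t.py
```

```text
dryer [ 0.5559 -0.2586 -0.1114] 1211.0566815137863
blue [  0.5767   0.2603  -0.219  188.6866   9.6607]
red [  0.5256   0.2591  -0.222  197.7959   9.9505]
yellow [  0.6248   0.2467  -0.2182 199.3559  10.6973]
white [  0.4762   0.2788  -0.2101 184.7316  14.4625]
green [  0.4288   0.2828  -0.2192 196.6343   7.7251]
```

View pics/fit.png

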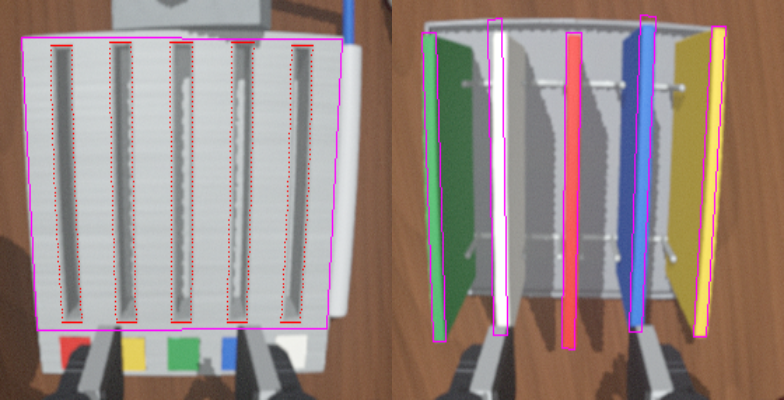

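The fits agree with the picture; only the fingertip hid the near ends of white and blue. I'll re-measure from a pose shifted −y before each pick. First board: red.

```bash
sed -i 's/if col=="white": m=(s<40)&(b>150)/if col=="white": m=(s<40)\&(b>205)/' h.py
cat >> h.py <<'E'

DRY=np.array([.5559,-.2586,-.1114]); SLOT=dict(red=-.1,yellow=-.05,green=0.,blue=.05,white=.1)
RACK=(.525,.215,.36)
OPEN=.3; ZP=.108; ZC=.295
def look(col,retry=True):
    bot.move_pose(list(RACK),down(-.22)); bot.wait(.25)
    v=View("wrist",f"look_{col}"); pickle_ok=None
    near=None
    if col=="white":
        near=max(v.find("board_white"),key=lambda d:d[1]*(d[0][3]>100))[0]
    return v,topface(v,col,near=near)
def pick(col,t):
    x,y,a=t[:3]; q=down(a)
    bot.set_gripper(OPEN,70); bot.move_pose([x,y,.24],q)
    hit=bot.move_linear([x,y,ZP],.12,until_force=12)
    if hit: print("touch at",bot.read_position()); return False
    bot.set_gripper(0,70); w=bot.read_gripper_width(); bot.wait(.2)
    bot.move_linear([x,y,ZC],.15); print("width",w,bot.read_gripper_width(),"pad",bot.read_finger_force()); return w>.03
def place(col,off=(0,0)):
    s=placed([[SLOT[col]+off[0],off[1],0]],*DRY)[0]; q=down(DRY[2])
    bot.move_pose([s[0],s[1],ZC],q); bot.move_linear([s[0],s[1],.20],.15)
    f0=np.array(bot.read_ft_force())
    hit=bot.move_linear([s[0],s[1],ZP+.012-.003],.06,until_force=14)
    print("hit",hit,"tcp",np.round(bot.read_position(),4),"dF",np.round(np.array(bot.read_ft_force())-f0,1),"M",np.round(bot.read_moment(),2))
    return hit
def release():
    p=bot.read_position(); bot.set_gripper(OPEN); bot.move_linear([p[0],p[1],.25],.15)
E
python3 - <<'E'
from h import *
v,t=look("red"); print(t.round(4))
if 190<t[3]<208 and pick("red",t): place("red")
print(bot.read_clock()); v=View("wrist","red_in")
E
```

```text
[  0.5253   0.2593  -0.2205 197.8956   9.3848]
width 0.1072714259782007 0.10773137758707753 pad 68.2322359085083
hit True tcp [ 0.4566 -0.2474  0.121 ] dF [1.5 0.5 7.5] M [ 0.09 -0.01 -0.03]
14.375
```

View pics/red_in.png

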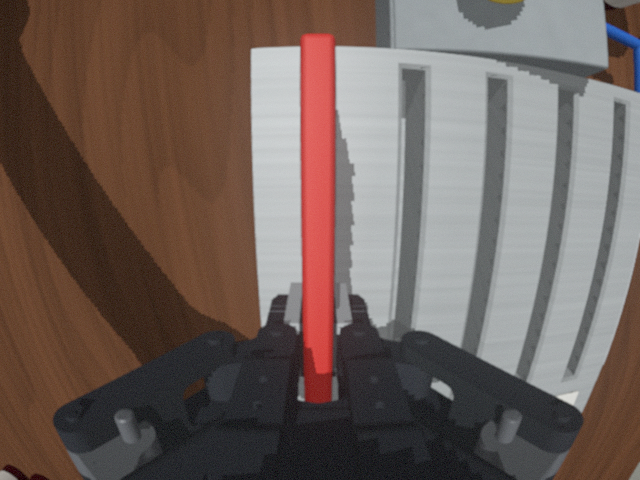

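The board stands straight in the red slot, and the TCP at 0.121 m matches fully home. I'll release it and do the rest with checks.

```bash
cat > run.py <<'E'
from h import *
import sys
for c in sys.argv[1:]:
    v,t=look(c); print(c,t.round(4),"clock",round(bot.read_clock(),1))
    if not(194<t[3]<206 and 6<t[4]<16): print("bad look"); break
    if not pick(c,t): print("no pick"); break
    place(c); z=bot.read_position()[2]
    if z>.124: print("not home"); break
    release()
print(bot.read_clock())
E
python3 -c "
from h import *
release()"
python3 run.py green white yellow blue
```

```text
green [  0.4288   0.2823  -0.2193 195.6763   7.7688] clock 17.8
width 0.1083262834711297 0.10635355187889234 pad 68.04327607154846
hit True tcp [ 0.556  -0.2587  0.1209] dF [-0.3 -0.7  7.2] M [-0.06 -0.09  0.05]
white [  0.4769   0.2717  -0.2191 197.381    8.3741] clock 29.3
width 0.10752914398955694 0.1102912150886214 pad 68.13390612602234
hit True tcp [ 0.6555 -0.2699  0.121 ] dF [ 0.  -1.3  6. ] M [-0.07 -0.19  0.06]
yellow [  0.6248   0.2465  -0.2191 198.2824  10.5804] clock 40.8
width 0.1059475479734525 0.11142720770694554 pad 68.32232236862183
hit True tcp [ 0.5064 -0.253   0.1211] dF [-0.6 -0.1  6.5] M [ 0.04 -0.05  0.03]
blue [  0.5759   0.2563  -0.2216 197.8407   9.5077] clock 52.0
width 0.1098606472204281 0.1068097510662259 pad 68.45019221305847
hit True tcp [ 0.6058 -0.2643  0.1211] dF [-0.6 -0.4  6.3] M [-0.01 -0.08  0.01]
61.2167
```

All five are home. Now the knob: pre-grasp along its axis, and check the prediction in the picture.

```bash
cat >> h.py <<'E'

A=.35; YR=R.from_euler("z",DRY[2]).as_matrix()
AX=YR@[-np.sin(A),0,np.cos(A)]
KR=YR@np.c_[[0,1,0],[np.cos(A),0,np.sin(A)],[np.sin(A),0,-np.cos(A)]]
KQ=R.from_matrix(KR).as_quat()[[3,0,1,2]]
HEAD=placed([[0,.172,.078]],*DRY)[0]+AX*.035
def ktcp(d,head=HEAD): return list(head+AX*(d-bot.grip_depth))   # grasp point d above head centre
E
python3 - <<'E'
from h import *
release(); bot.set_gripper(.7,50)
print(HEAD,bot.solve_ik(ktcp(0),KQ))
bot.move_pose(ktcp(.11),KQ); bot.wait(.3)
v=View("wrist"); im=v.im[:,:,::-1].copy()
an=np.linspace(0,2*np.pi,60)[:,None]
for h in (-.009,.009):
    c=HEAD+AX*h+.02*(np.cos(an)*KR[:,0]+np.sin(an)*KR[:,1]); cv2.polylines(im,[v.proj(c).astype(int)],True,(255,0,0))
s=View("scene"); 
cv2.imwrite("pics/knob.png",np.hstack([im[:360,100:520],cv2.resize(s.im[80:300,150:382,::-1],(380,360))])); print(bot.read_clock())
E
```

```text
[ 0.56309416 -0.08633196  0.11087804] [-0.31710372  0.31278944 -0.70542989  0.20938463  0.07009636  1.37724517]
63.3417
```

View pics/knob.png

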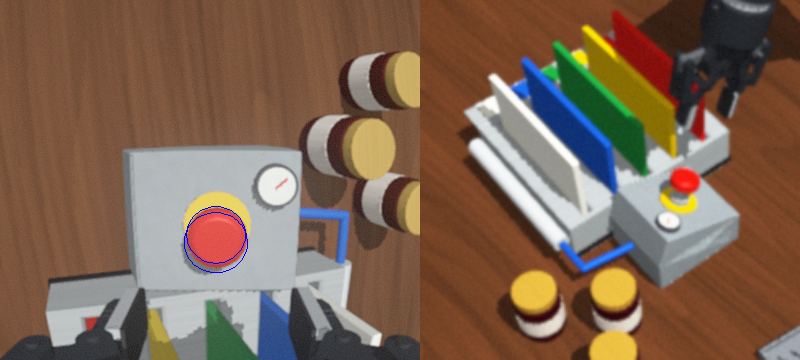

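The predicted head circles coincide with the knob, and every board stands in its own slot. Now I'll grip and pull.

```bash
python3 - <<'E'
from h import *
hit=bot.move_linear(ktcp(0),.1,until_force=10); print("hit",hit)
if not hit:
    bot.set_gripper(0,60); print(bot.read_gripper_width()*85, "F",np.dot(bot.read_ft_force(),AX))
    f0=np.array(bot.read_ft_force())
    for d in (.004,.008,.012,.0165):
        bot.move_linear(ktcp(d),.03); bot.wait(.1); print(d,round(float(np.dot(bot.read_ft_force()-f0,AX)),1))
    bot.set_gripper(.7); t0=bot.read_clock(); bot.move_linear(ktcp(.11),.15); bot.wait(.2)
    v=View("wrist"); im=v.im[:,:,::-1].copy(); an=np.linspace(0,2*np.pi,60)[:,None]
    for h in (.007,.025):
        c=HEAD+AX*h+.02*(np.cos(an)*KR[:,0]+np.sin(an)*KR[:,1]); cv2.polylines(im,[v.proj(c).astype(int)],True,(255,0,0))
    s=View("scene")
    cv2.imwrite("pics/on.png",np.hstack([im[:360,100:520],cv2.resize(s.im[80:300,150:382,::-1],(380,360))])); print(t0)
E
```

```text
hit False
37.35737569400308 F 7.22722395215337
0.004 -13.7
0.008 -6.8
0.012 -4.5
0.0165 1.2
66.8333
```

View pics/on.png

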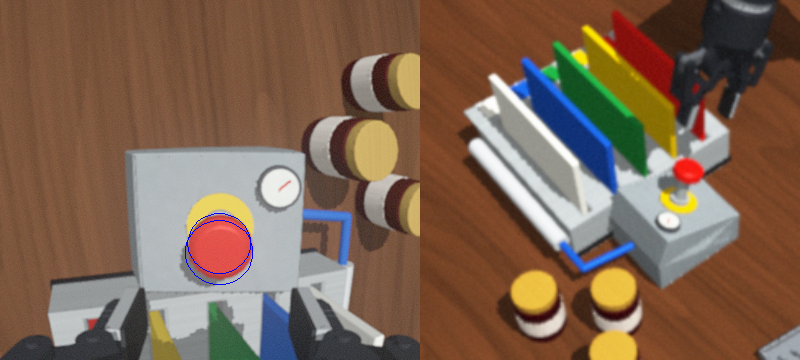

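The knob is out: the stem is visibly longer and the force trace passes through the snap. I'll let it blow, then push it in.

```bash
python3 - <<'E'
from h import *
bot.wait(6.5)
hit=bot.move_linear(ktcp(.016),.1,until_force=10); print("hit",hit,bot.read_clock())
if not hit:
    bot.set_gripper(0,60); f0=np.array(bot.read_ft_force())
    for d in (.010,.004,-.0005):
        bot.move_linear(ktcp(d),.03); bot.wait(.1); print(d,round(float(np.dot(bot.read_ft_force(),AX)),1))
    bot.set_gripper(.7); bot.move_linear(ktcp(.11),.15); bot.wait(.2)
    v=View("wrist"); im=v.im[:,:,::-1].copy(); an=np.linspace(0,2*np.pi,60)[:,None]
    for h in (-.009,.009):
        c=HEAD+AX*h+.02*(np.cos(an)*KR[:,0]+np.sin(an)*KR[:,1]); cv2.polylines(im,[v.proj(c).astype(int)],True,(255,0,0))
    s=View("scene")
    cv2.imwrite("pics/off.png",np.hstack([im[:360,100:520],cv2.resize(s.im[80:300,150:382,::-1],(380,360))])); print(bot.read_clock())
E
```

```text
hit False 75.5
0.01 -0.5
0.004 -7.2
-0.0005 18.3
78.6667
```

View pics/off.png

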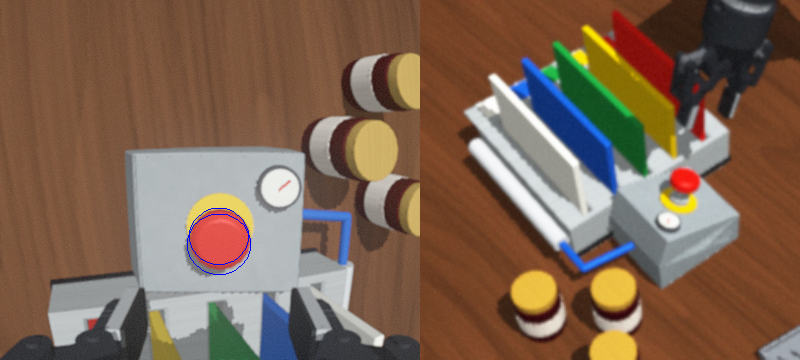

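The knob is back in (the head fits the pushed-in circles again), the boards are upright in their slots, and the jars have not moved. Handing in.

```bash
python3 -c "
from cell import bot
print(bot.close_job())"
```

```text
the job is handed in; nothing more can be done
None
```

All five boards are home in their own-colour slots. The air was on for over 8 s and the knob is pushed fully in again, with the jars untouched; the job was handed in at about 79 s of the 208 s allowed.

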